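Find the true centrifuge rotor arm on the knife edge

ROBOT

A 6-joint arm with a two-finger parallel gripper is mounted at the origin on the work surface. World frame = base frame: x ahead of the robot, y to its left, z up, the work surface at z = 0. Lengths are in m, angles in rad, forces in N, time in s.
With the tool pointing down it reaches from about 0.25 to 0.8 m from the base axis. Payload 8.5 kg.
Tool frame: the origin (TCP) lies midway between the tips of the shut fingers; the grasp point (between the pads) lies 19 mm behind it; z points along the fingers, y is the line along which they close (so a half turn about z gives the same grasp; the last joint's range is limited). The gripper opens to 85 mm and grips with 20 to 120 N. Pads are 22 mm wide; open, the fingers measure 114 mm over their backs; the gripper's body (76 mm by 85 mm) begins 54 mm behind the grasp point. The pads swing forward as they close: fully open they stand 13 mm farther back than shut.
Start: joints at [1.318, 0.238, -0.013, 1.319, 0, 1.571], TCP at [0.131, 0.508, 0.231] pointing down, gripper open.
Joint ranges: [-2.66, 2.66], [-1.03, 1.9], [-1.14, 1.46], [-1.82, 2.27], [-1.45, 1.34], [-3.14, 3.14]. Speed limits (rad/s): [2.22, 2.22, 2.79, 3.14, 3.14, 3.14].

INTERFACE

Orientations are given as a unit quaternion [x, y, z, w].
In Python, from cell import robot, viewer, models gives the robot as it stands.
- The arm moves only by the shell command python3 -m inch 'ROWS' [OPENING] [FORCE]. ROWS is JSON, a list of rows, each a list of 2 entries, a list of its own where there are three numbers: the shift along the tool's x, y, z in m, then the turn, a rotation vector about the tool's x, y, z in degrees. In form: [[[tx, ty, tz], [ax, ay, az]], ...]. A call has 1 to 12 rows; each row is the pose to reach, as a shift and turn from the pose commanded when the call began, along the tool's axes at that moment; what a row does not reach only later rows make up. A row lasts 1/8 s, in which the tool goes at most 62.5 mm and 10.7 degrees, less where a joint would pass 70% of its speed; a pose out of reach is approached as far as the arm can. A call with a gripper value outside its range is refused whole. OPENING is the opening, from 0 (shut) to 1 (fully open), set as the call begins (- or left out, the last holds). The fingers move at their own pace and stop on an object; FORCE is the grip in N (left out, the last holds). Time passes only in rows, so rows that repeat a pose let the fingers close. It gives the time, the measured TCP pose, the force, the opening and the grip force at its end, in the units of the state.
- robot.state(): the state, without advancing time (a new reading comes with each control period).
- viewer.read_camera(name): name is "scene" or "side" or "wrist"; returns the picture (420x560x3 uint8, red, green, blue); there is no depth.
- viewer.get_calibration(name): a dict with "camera_matrix" (3x3 intrinsics, pixels), "dist_coeffs" ([k1, k2, p1, p2, k3] as OpenCV has them; the pictures are not rectified), "R" (3x3) and "t" (3): a world point X has camera coordinates R X + t. Camera axes: x right, y down, z forward; pixel columns grow to the right and rows downward; lengths in m; the calibration is good to about 2 mm. A picture is of the moment at which its call begins: read the wrist's pose just before it. get_calibration takes no time and is no camera call; for the wrist camera it gives the pose at the moment of the call.
- robot.finish_job(): hands the job in; it is judged then, once.
Trained networks look in the newest picture that a camera, given by its name, has taken for a name from the list of things; names that differ only in an ending like _2 or _b are one class to them, and where a whole thing is asked for, a point or a joint stands for the part that bears it (a point fixed in the world has none). Each returns a list of dicts, best first, with "score" (0 to 1); they miss things now and then, are a little off and sometimes report something else, mostly with a low value. They report only what shows in the picture. A call takes as long as a camera call. They do not tell look-alikes from the thing itself.
- models.recognise(camera, name): "xyz" ([x, y, z] in m, in the coordinates of the camera as it stood for that picture, good to about 4 mm: the middle of the surface that is visible of it).
The state is a dict: "clock": time; "joint_positions": joint angles; "qd": joint speeds; "tau": joint torques, N m; "tcp_pos": TCP position; "tcp_rot": TCP orientation; "ft_force": force on the tool from outside, world axes, zero at the start; "moment": the same for the moment, N m; "finger_gap": finger opening in m; "grasp_force": force on a finger pad.
Only numpy, scipy, OpenCV 4.12 (cv2) and the standard library are available. Lean on these libraries where they do the work, as an engineer would, in place of code of your own. Each camera call takes 0.05 s, during which the arm holds its last target. There are 200 camera calls.

TASK

Two of these three centrifuge rotor arms carry a hidden off-centre weight: try them with the groove under the hub on the knife edge of the balancing stand, where an untrue arm dips to one end as soon as it is let go. Leave the true arm sitting by itself level and still on the knife edge, with its groove seated on it, and lay the two untrue ones right way up and flat in the white reject tray. Do not disturb the glassware and caps standing around.

Things in the scene. Friction and masses are not known exactly. Their poses are not given: they have to be found in the camera images.
- rotor_a: Centrifuge rotor arm, bare aluminium with steel forks, ~240 g, 218 mm long; all 3 look alike and start right way up on the bench. Origin: root of the drive groove under the hub, the arm's exact middle; x along the arm, y across it (along the groove), z up. Hub: block 30 (x) by 28 (y) mm, top 36 mm above the origin, flat sides good to pinch across y; to 8 mm below the origin it is 34 by 30 mm.
- rotor_b: Second arm, same shape and frame as rotor_a. Groove: 90 degree V along y, 16 mm wide at the mouth, 8 mm deep. 20 mm wide beams slope down from the hub to 30 mm square bosses (47 to 77 mm from the middle) and 50 mm wide forks (77 to 109 mm out, from 12 to 32 mm below the origin). Standing on a flat surface the arm's origin is 32 mm above it.
- rotor_c: Third arm, same shape and frame as rotor_a. Just one of the three is true (which one changes): its centre of mass lies under the groove, ~11 mm below the root. In the two untrue ones a hidden weight in a boss puts it 5 to 8 mm towards one end (either end); nothing shows outside.
- stand: Balancing stand, fixed: grey base 90 (x) by 80 (y) by 12 mm, stepped block (40 by 50 mm up to 24 mm, then 26 by 46 mm up to 40 mm high), on it an upright steel blade 3 mm thick (x), 44 mm long (y), its rounded top (1.5 mm radius) the knife edge, 70 mm above the bench. Origin: middle of its underside; z up. The blade runs along y; an arm under test lies along x, either way round.
- edge (a point): Middle of the knife edge, 70 mm above the bench; axes as the stand's. With its groove seated an arm's origin is 0.6 mm above this point. A true arm let go level stays level (within 5 degrees); an untrue one swings down within about a second to roughly 20 degrees, one fork on or near the bench beyond the base, groove still on the edge.
- tray: White plastic reject tray, fixed, 300 (x) by 200 (y) mm outside, walls 5 mm thick and 28 mm high, floor 5 mm thick; origin: middle of its underside, z up. Both untrue arms fit side by side along its x, e.g. with their middles 45 mm either side of its middle in y; an arm standing in it has its origin 37 mm above the bench.
- flask_amber: amber glass volumetric flask with stopper, 60 mm wide at its foot, 155 mm tall; a bystander, origin: middle of its underside
- flask_clear: clear glass volumetric flask with stopper, 54 mm wide, 141 mm tall; a bystander, origin: middle of its underside
- cap_1: blue screw cap lying on the bench, 35 mm across, 13.5 mm high; a bystander, origin: middle of its underside
- cap_2: blue screw cap, 35 mm across, 13.5 mm high; a bystander, origin: middle of its underside
- cap_3: blue screw cap, 35 mm across, 13.5 mm high; a bystander, origin: middle of its underside
- beaker: small glass beaker, 52 mm across, 60 mm tall; a bystander, origin: middle of its underside
- vial: small amber sample jar with white lid, 28 mm across, 45 mm tall; a bystander, origin: middle of its underside
- reagent: clear reagent bottle with blue cap, 72 mm across, 130 mm tall; a bystander, origin: middle of its underside
There are look-alikes about, which are no part of the job. What is shaped like the rotor_c but purple or yellow is not meant.

How it is judged:
At the end, for the whole second after the job is handed in: One arm alone on the knife edge: groove root within 4 mm across and 15 mm along of the edge's middle, seated (-3 to +4 mm), level to 0.09 rad, at rest. The other two on the tray floor: middles within 90 (x), 85 mm (y) of its middle, 30 to 44 mm above its underside, level to 0.12 rad, at rest ((((x of rotor_a in the frame of edge between -0.004 and 0.004 m and y of rotor_a in the frame of edge between -0.015 and 0.015 m and z of rotor_a in the frame of edge between -0.003 and 0.004 m and angle between rotor_a's own z axis and vertical below 0.09 rad and linear speed of rotor_a below 0.02 m/s and angular speed of rotor_a below 0.1 rad/s) and (x of rotor_b in the frame of tray between -0.09 and 0.09 m and y of rotor_b in the frame of tray between -0.085 and 0.085 m and z of rotor_b in the frame of tray between 0.03 and 0.044 m and angle between rotor_b's own z axis and vertical below 0.12 rad and linear speed of rotor_b below 0.02 m/s and angular speed of rotor_b below 0.1 rad/s) and (x of rotor_c in the frame of tray between -0.09 and 0.09 m and y of rotor_c in the frame of tray between -0.085 and 0.085 m and z of rotor_c in the frame of tray between 0.03 and 0.044 m and angle between rotor_c's own z axis and vertical below 0.12 rad and linear speed of rotor_c below 0.02 m/s and angular speed of rotor_c below 0.1 rad/s)) or ((x of rotor_a in the frame of tray between -0.09 and 0.09 m and y of rotor_a in the frame of tray between -0.085 and 0.085 m and z of rotor_a in the frame of tray between 0.03 and 0.044 m and angle between rotor_a's own z axis and vertical below 0.12 rad and linear speed of rotor_a below 0.02 m/s and angular speed of rotor_a below 0.1 rad/s) and (x of rotor_b in the frame of edge between -0.004 and 0.004 m and y of rotor_b in the frame of edge between -0.015 and 0.015 m and z of rotor_b in the frame of edge between -0.003 and 0.004 m and angle between rotor_b's own z axis and vertical below 0.09 rad and linear speed of rotor_b below 0.02 m/s and angular speed of rotor_b below 0.1 rad/s) and (x of rotor_c in the frame of tray between -0.09 and 0.09 m and y of rotor_c in the frame of tray between -0.085 and 0.085 m and z of rotor_c in the frame of tray between 0.03 and 0.044 m and angle between rotor_c's own z axis and vertical below 0.12 rad and linear speed of rotor_c below 0.02 m/s and angular speed of rotor_c below 0.1 rad/s)) or ((x of rotor_a in the frame of tray between -0.09 and 0.09 m and y of rotor_a in the frame of tray between -0.085 and 0.085 m and z of rotor_a in the frame of tray between 0.03 and 0.044 m and angle between rotor_a's own z axis and vertical below 0.12 rad and linear speed of rotor_a below 0.02 m/s and angular speed of rotor_a below 0.1 rad/s) and (x of rotor_b in the frame of tray between -0.09 and 0.09 m and y of rotor_b in the frame of tray between -0.085 and 0.085 m and z of rotor_b in the frame of tray between 0.03 and 0.044 m and angle between rotor_b's own z axis and vertical below 0.12 rad and linear speed of rotor_b below 0.02 m/s and angular speed of rotor_b below 0.1 rad/s) and (x of rotor_c in the frame of edge between -0.004 and 0.004 m and y of rotor_c in the frame of edge between -0.015 and 0.015 m and z of rotor_c in the frame of edge between -0.003 and 0.004 m and angle between rotor_c's own z axis and vertical below 0.09 rad and linear speed of rotor_c below 0.02 m/s and angular speed of rotor_c below 0.1 rad/s)))); the robot touches nothing.
It fails at once if glassware knocked over or moved more than 30 mm (distance of any of flask_amber, flask_clear, beaker, vial, reagent from where it was at the start of the episode above 0.03 m or angle between any of flask_amber, flask_clear, beaker, vial, reagent's own z axis and vertical above 0.6 rad).
It fails at once if a blue cap knocked over or moved more than 30 mm (distance of any of cap_1, cap_2, cap_3 from where it was at the start of the episode above 0.03 m or angle between any of cap_1, cap_2, cap_3's own z axis and vertical above 0.6 rad).
It also fails if it takes over 72 s, if anything falls off the work surface, if the arm or the gripper's body presses on something with over 40 N, if the wrist force passes 120 N, or if a joint passes its speed limit or range.

## Working session

There is one attempt and no reset: what is moved stays moved. The work goes in short steps, Python scripts to look and compute and a shell command to move; the robot and the scene stay as the last step left them, time stands still between calls to the robot, and variables do not carry over. Pictures are saved under pics/ and viewed, at most 10 in all, crops included, and the job is handed in when it is done.

```bash
ls; mkdir -p pics
cat > h.py <<'E'
import numpy as np, cv2
from cell import robot, viewer, models
from scipy.spatial.transform import Rotation as Rn
def cal(c):
    k=viewer.get_calibration(c); return [np.array(k[n],float) for n in("camera_matrix","dist_coeffs","R","t")]
def rec(c,n,C=None):
    K,d,R,t=C or cal(c); o=[]
    for r in models.recognise(c,n):
        X=np.array(r["xyz"]); p=cv2.projectPoints(X[None],np.zeros(3),np.zeros(3),K,d)[0].ravel()
        o.append((round(r["score"],2),(R.T@(X-t)).round(3),p.round()))
    return o
def pix(c,uv,z,C=None):
    K,d,R,t=C or cal(c)
    n=cv2.undistortPoints(np.array(uv,float).reshape(-1,1,2),K,d).reshape(-1,2)
    D=np.c_[n,np.ones(len(n))]@R; o=-R.T@t
    return o+D*((z-o[2])/D[:,2])[:,None]
def proj(c,X,C=None):
    K,d,R,t=C or cal(c)
    return cv2.projectPoints(np.array(X,float).reshape(-1,1,3),cv2.Rodrigues(R)[0],t,K,d)[0].reshape(-1,2)
def shot(c,f=None):
    im=viewer.read_camera(c)[:,:,::-1].copy()
    if f: cv2.imwrite(f"pics/{f}.png",im)
    return im
E
python3 - <<'E'
from h import *
a=shot("scene","s0");b=shot("side","d0")
cv2.imwrite("pics/both0.png",cv2.resize(np.vstack([a,b]),None,fx=.71,fy=.71)) 
for c in("scene","side"):
  for n in("rotor_a","stand","tray","reagent","flask_amber","beaker","vial","cap_1"):
    print(c,n,[(x[0],x[1].tolist(),x[2].tolist()) for x in rec(c,n)])
s=robot.state();print(s["clock"],s["tcp_pos"],s["tcp_rot"],s["finger_gap"])
E
```

```text
pics
scene rotor_a [(0.98, [0.225, 0.266, 0.022], [273.0, 133.0]), (0.86, [0.584, -0.226, 0.025], [260.0, 294.0]), (0.75, [0.517, 0.025, 0.021], [296.0, 224.0]), (0.71, [0.262, -0.297, 0.028], [162.0, 249.0]), (0.63, [0.461, 0.536, 0.024], [374.0, 118.0]), (0.58, [0.547, -0.094, 0.023], [279.0, 255.0]), (0.3, [0.44, 0.118, 0.013], [296.0, 193.0])]
scene stand [(0.67, [0.579, -0.347, 0.012], [230.0, 327.0])]
scene tray [(0.67, [0.539, 0.295, 0.008], [352.0, 175.0])]
scene reagent [(0.96, [0.422, -0.535, 0.085], [133.0, 335.0])]
scene flask_amber [(0.61, [0.751, -0.265, 0.045], [297.0, 338.0])]
scene beaker [(0.54, [0.765, 0.05, 0.038], [369.0, 260.0])]
scene vial [(0.63, [0.37, 0.058, 0.032], [267.0, 190.0])]
scene cap_1 [(0.52, [0.441, 0.122, 0.011], [297.0, 193.0]), (0.51, [0.756, -0.085, 0.011], [338.0, 296.0]), (0.46, [0.641, 0.123, 0.012], [347.0, 225.0])]
side rotor_a [(0.9, [0.225, 0.247, 0.024], [194.0, 186.0]), (0.83, [0.537, -0.096, 0.024], [291.0, 241.0]), (0.74, [0.568, -0.234, 0.028], [309.0, 272.0]), (0.66, [0.263, -0.303, 0.025], [204.0, 302.0]), (0.66, [0.455, 0.532, 0.022], [249.0, 143.0])]
side stand [(0.77, [0.565, -0.352, 0.019], [316.0, 306.0])]
side tray [(0.98, [0.53, 0.289, 0.005], [274.0, 177.0])]
side reagent [(0.77, [0.407, -0.554, 0.083], [266.0, 368.0])]
side flask_amber [(0.81, [0.739, -0.272, 0.045], [370.0, 271.0])]
side beaker [(0.79, [0.767, 0.02, 0.04], [352.0, 208.0])]
side vial [(0.54, [0.362, 0.056, 0.03], [233.0, 214.0])]
side cap_1 [(0.67, [0.757, -0.085, 0.017], [357.0, 234.0]), (0.53, [0.441, 0.112, 0.014], [255.0, 206.0]), (0.38, [0.632, 0.114, 0.01], [308.0, 202.0])]
0.9 [0.13130395 0.50826486 0.23127205] [ 1.26067651e-01  9.92021646e-01 -4.75686982e-05 -3.49145811e-07] 0.08551886009245581
```

View pics/s0.png

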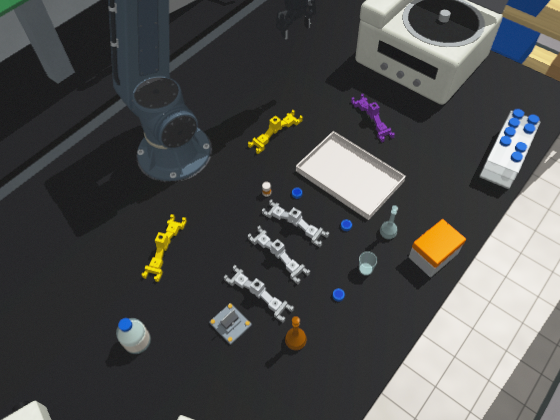

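View pics/d0.png

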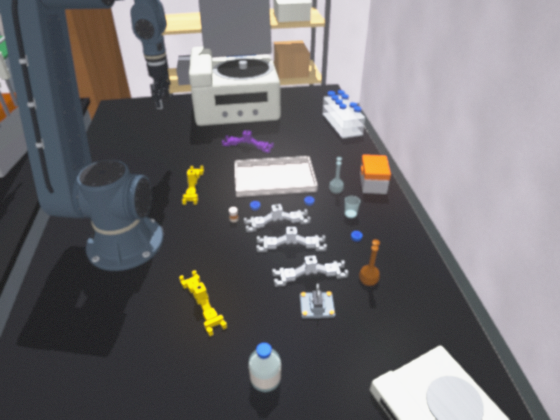

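The look-alikes in the scene picture are yellow at (273,133) and (162,249), and purple at (374,118). The aluminium arms I want are at (296,222), (279,253) and (260,292). The stand is at (230,325) and the tray at (350,175). The model also reported a blue cap at (296,193) as a rotor, with a low score.

```bash
cat >> h.py <<'E'
def to(x,y,z,deg=None):
    "shift/turn from the present pose; deg = world heading of tool y"
    s=robot.state(); R0=Rn.from_quat(s["tcp_rot"]); p=np.array(s["tcp_pos"])
    sh=R0.inv().apply(np.array([x,y,z])-p)
    hd=np.degrees(np.arctan2(*R0.as_matrix()[[1,0],1]))
    if deg is None: deg=hd
    a=np.radians(deg); yv=np.array([np.cos(a),np.sin(a),0]); zv=np.array([0,0,-1.]); xv=np.cross(yv,zv)
    rv=(R0.inv()*Rn.from_matrix(np.c_[xv,yv,zv])).as_rotvec(degrees=True)
    print("shift",sh.round(4).tolist(),"turn",rv.round(2).tolist(),"heading",hd.round(2),"rows",round(np.linalg.norm(sh)/.0625,1),round(np.linalg.norm(rv)/10.7,1))
E
python3 - <<'E'
from h import *
K,d,R,t=cal("wrist");s=robot.state();R0=Rn.from_quat(s["tcp_rot"]).as_matrix()
print("cam in tool",R0.T@(-R.T@t-s["tcp_pos"]),"\n",(R@R0).round(3),K.round())
to(.50,-.12,.40,90)
E
```

```text
cam in tool [ 8.28287453e-02  1.29727703e-04 -1.42854101e-01] 
 [[ 0.001  1.    -0.   ]
 [-0.947  0.001 -0.322]
 [-0.322  0.001  0.947]] [[370.   0. 285.]
 [  0. 370. 206.]
 [  0.   0.   1.]]
shift [-0.5141, -0.5161, -0.1687] turn [-0.01, -0.0, -14.48] heading 75.52 rows 12.0 1.4
```

```bash
python3 -m inch '[[[-0.459,-0.541,-0.1],[0,0,-14.5]],[[-0.459,-0.541,-0.1],[0,0,-14.5]],[[-0.459,-0.541,-0.1],[0,0,-14.5]],[[-0.459,-0.541,-0.1],[0,0,-14.5]],[[-0.459,-0.541,-0.1],[0,0,-14.5]],[[-0.459,-0.541,-0.1],[0,0,-14.5]],[[-0.459,-0.541,-0.1],[0,0,-14.5]],[[-0.459,-0.541,-0.1],[0,0,-14.5]],[[-0.459,-0.541,-0.1],[0,0,-14.5]],[[-0.459,-0.541,-0.1],[0,0,-14.5]],[[-0.459,-0.541,-0.1],[0,0,-14.5]],[[-0.459,-0.541,-0.1],[0,0,-14.5]]]' 0.8 60
python3 - <<'E'
from h import *
s=robot.state();print(s["clock"],s["tcp_pos"],s["tcp_rot"],s["qd"])
im=shot("wrist","w1")
print(rec("wrist","rotor_a"),rec("wrist","stand"))
E
```

```text
clock: 2.4
tcp_pos: [0.4414, -0.1333, 0.3314]
tcp_rot: [0.001, 1.0, -0.0, 0.0]
ft_force: [0.5, 0.2, -0.3]
finger_gap: 0.0682
grasp_force: 0.0
2.4 [ 0.4413593  -0.13325176  0.3313644 ] [ 1.24861718e-03  9.99999187e-01 -2.11738218e-04  1.49622664e-04] [-0.35280389  0.25036059  0.35933769  0.12483776  0.00799502 -0.35609042]
[(0.84, array([ 0.559, -0.223,  0.023]), array([219., 239.])), (0.83, array([0.496, 0.021, 0.025]), array([409., 194.])), (0.78, array([ 0.289, -0.353,  0.022]), array([82.,  9.])), (0.59, array([ 0.523, -0.085,  0.028]), array([324., 214.]))] [(0.68, array([ 0.559, -0.332,  0.006]), array([140., 235.]))]
```

View pics/w1.png

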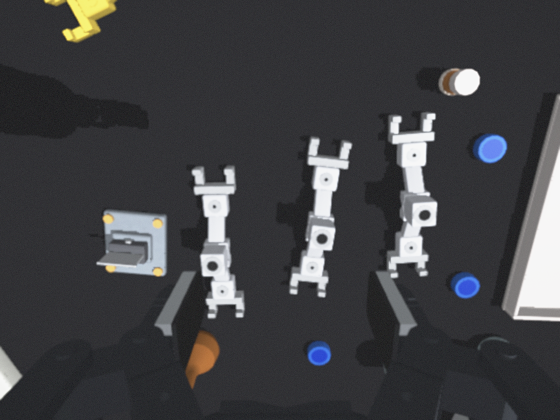

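The wrist view shows three aluminium arms with hub holes near (425,214), (322,239) and (212,266). The stand is at (135,243) with orange screws at its corners, and its blade runs left-right in the image (along y). The yellow look-alike is at the top left. I'll refine these positions now that the arm is still.

```bash
cat >> h.py <<'E'
def hole(im,uv,r=9):
    x,y=int(uv[0]),int(uv[1]); g=cv2.cvtColor(im,cv2.COLOR_BGR2GRAY)[y-r:y+r+1,x-r:x+r+1].astype(float)
    n,l,st,c=cv2.connectedComponentsWithStats((g<g.min()+.45*(np.median(g)-g.min())).astype(np.uint8))
    k=min(range(1,n),key=lambda i:np.hypot(*(c[i]-r))-.0*st[i,4]); return c[k]+[x-r,y-r],st[k,4]
E
python3 - <<'E'
from h import *
C=cal("wrist");im=shot("wrist","w2");s=robot.state();print(s["tcp_pos"],np.abs(s["qd"]).max())
big=cv2.resize(im[90:320,70:470],None,fx=2,fy=2,interpolation=cv2.INTER_CUBIC);cv2.imwrite("pics/w2c.png",big)
hs=cv2.cvtColor(im,cv2.COLOR_BGR2HSV)
m=cv2.inRange(hs,(12,90,120),(30,255,255));m[:195]=0;m[285:]=0;m[:,:90]=0;m[:,180:]=0
n,l,st,c=cv2.connectedComponentsWithStats(m)
c=c[1:][st[1:,4]>6];print("screws px",c.round(1).tolist());P=pix("wrist",c,.013,C);print(P.round(4).tolist(),P.mean(0))
for r in rec("wrist","rotor_a",C)+rec("wrist","stand",C): print(r)
E
```

```text
[ 0.44017191 -0.13044631  0.33103325] 0.027397599107002044
screws px [[105.8, 219.3], [155.6, 223.5], [108.1, 269.4], [155.9, 272.3]]
[[0.5326, -0.3683, 0.013], [0.5387, -0.3038, 0.013], [0.6066, -0.3765, 0.013], [0.6116, -0.3115, 0.013]] [ 0.57239874 -0.34000655  0.013     ]
(0.97, array([ 0.521, -0.086,  0.028]), array([321., 215.]))
(0.91, array([ 0.558, -0.22 ,  0.025]), array([218., 241.]))
(0.82, array([0.492, 0.024, 0.027]), array([409., 193.]))
(0.65, array([ 0.291, -0.352,  0.021]), array([81., 14.]))
(0.7, array([ 0.559, -0.332,  0.007]), array([138., 236.]))
```

View pics/w2c.png

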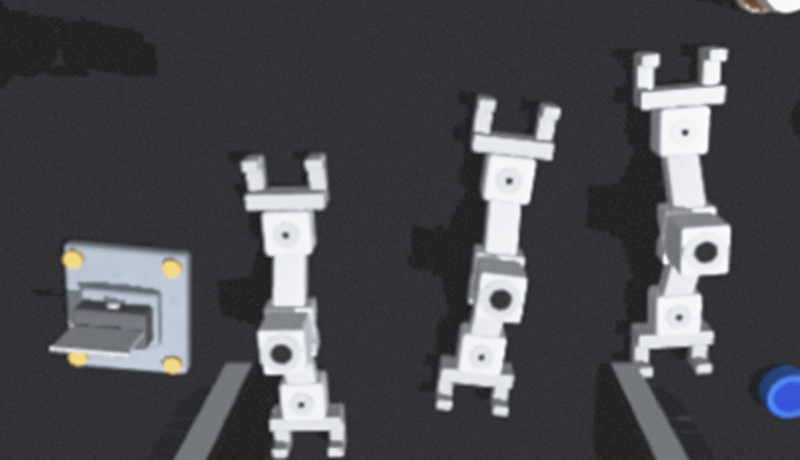

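The crop confirms that the chosen three are bare aluminium. Its hub holes are at (281,354), (500,299) and (706,252), and the blade top runs from about (50,347) to (130,353).

Run:
```python
from h import *
C=cal("wrist");im=cv2.imread("pics/w2.png")
for nm,h,a,b in(("R1",(423,216),(412.5,156),(409.5,248.5)),("R2",(320,239.5),(324.5,180.5),(310.5,268.5)),("R3",(210.5,267),(213,207.5),(220.5,292.5))):
    q=[hole(im,h)[0],hole(im,a,6)[0],hole(im,b,6)[0]]
    H=pix("wrist",[q[0]],.068,C)[0]
    for z in(.03,.036,.042):
        A,B=pix("wrist",q[1:],z,C);M=(A+B)/2
        print(nm,z,"hub",H[:2].round(4),"bossmid",M[:2].round(4),"sep",np.linalg.norm(B-A).round(4),"yaw x",np.degrees(np.arctan2(*(B-A)[[1,0]])).round(2))
B=pix("wrist",[(95,264),(135,266.5)],.07,C);print(B,B.mean(0))
print(proj("wrist",[.5724,-.34,.013],C))
```

```text
R1 0.03 hub [0.5068 0.0309] bossmid [0.5051 0.0287] sep 0.1232 yaw x 4.57
R1 0.036 hub [0.5068 0.0309] bossmid [0.5031 0.0266] sep 0.1215 yaw x 4.57
R1 0.042 hub [0.5068 0.0309] bossmid [0.5011 0.0245] sep 0.1198 yaw x 4.57
R2 0.03 hub [ 0.5372 -0.0876] bossmid [ 0.5351 -0.0881] sep 0.1231 yaw x -6.83
R2 0.036 hub [ 0.5372 -0.0876] bossmid [ 0.5327 -0.0887] sep 0.1214 yaw x -6.83
R2 0.042 hub [ 0.5372 -0.0876] bossmid [ 0.5303 -0.0892] sep 0.1197 yaw x -6.83
R3 0.03 hub [ 0.5738 -0.2209] bossmid [ 0.5712 -0.2199] sep 0.1234 yaw x 1.45
R3 0.036 hub [ 0.5738 -0.2209] bossmid [ 0.5683 -0.2187] sep 0.1217 yaw x 1.45
R3 0.042 hub [ 0.5738 -0.2209] bossmid [ 0.5654 -0.2175] sep 0.12 yaw x 1.45
[[ 0.5687922  -0.35858841  0.07      ]
 [ 0.572333   -0.31131184  0.07      ]] [ 0.5705626  -0.33495013  0.07      ]
[[129.90491914 246.55788403]]
```

Run:
```python
from h import *
to(.5735,-.2205,.13,91.4);to(.5735,-.2205,.035,91.4)
```

```text
shift [-0.1336, -0.0911, 0.2012] turn [0.01, -0.02, -1.35] heading 90.05 rows 4.1 0.1
shift [-0.1336, -0.0911, 0.2962] turn [0.01, -0.02, -1.35] heading 90.05 rows 5.4 0.1
```

```bash
python3 -m inch '[[[-0.1336,-0.0911,0.2],[0,0,-1.4]],[[-0.1336,-0.0911,0.2],[0,0,-1.4]],[[-0.1336,-0.0911,0.2],[0,0,-1.4]],[[-0.1336,-0.0911,0.2],[0,0,-1.4]],[[-0.1336,-0.0911,0.2],[0,0,-1.4]],[[-0.1336,-0.0911,0.2],[0,0,-1.4]],[[-0.1336,-0.0911,0.25],[0,0,-1.4]],[[-0.1336,-0.0911,0.296],[0,0,-1.4]],[[-0.1336,-0.0911,0.296],[0,0,-1.4]],[[-0.1336,-0.0911,0.296],[0,0,-1.4]]]' 0.7 60
python3 -c "
from h import *
s=robot.state();print(s['clock'],s['tcp_pos']);im=shot('wrist','g1')"
```

```text
clock: 3.95
tcp_pos: [0.5752, -0.2214, 0.0384]
tcp_rot: [-0.013, 1.0, -0.001, 0.002]
ft_force: [0.6, -0.1, 0.3]
finger_gap: 0.06
grasp_force: 0.0
3.95 [ 0.575194   -0.22141921  0.03841648]
```

View pics/g1.png

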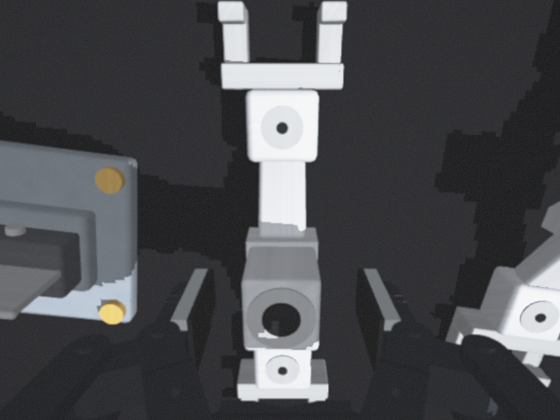

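The hub at (282,318) is centred between the fingers. I'll close, and measure the hub and the near screws at (109,180) and (111,312) while still.

```bash
python3 - <<'E'
from h import *
C=cal("wrist");s=robot.state();print(s['tcp_pos'])
print(pix("wrist",[(281,319)],.068,C),pix("wrist",[(282,127.5),(282,370)],.027,C),pix("wrist",[(109,180),(111,312)],.013,C))
E
python3 -m inch '[[[0,0,0],[0,0,0]],[[0,0,0],[0,0,0]],[[0,0,0],[0,0,0]],[[0,0,0],[0,0,0]],[[0,0,0],[0,0,0]]]' 0 60
python3 - <<'E'
from h import *
s=robot.state();print(s['ft_force'],s['moment'])
to(.572,-.338,.20,85);to(.572,-.338,.0746,85)
E
```

```text
[ 0.57556518 -0.22168692  0.03860549]
[[ 0.57430049 -0.22303034  0.068     ]] [[ 0.51135872 -0.22452232  0.027     ]
 [ 0.6349314  -0.2216582   0.027     ]] [[ 0.53952671 -0.30467924  0.013     ]
 [ 0.61180921 -0.31267264  0.013     ]]
clock: 4.62
tcp_pos: [0.5749, -0.2218, 0.037]
tcp_rot: [-0.012, 1.0, -0.001, 0.001]
ft_force: [-1.7, -0.2, 8.4]
finger_gap: 0.0273
grasp_force: 61.2
[-1.65052066 -0.20484174  8.37729947] [0.09657355 0.2224369  0.0844256 ]
shift [0.0053, -0.1163, -0.1629] turn [-0.05, 0.13, 6.41] heading 91.41 rows 3.2 0.6
shift [0.0056, -0.1161, -0.0375] turn [-0.05, 0.13, 6.41] heading 91.41 rows 2.0 0.6
```

```bash
python3 -m inch '[[[0,0,-0.05],[0,0,0]],[[0,0,-0.1],[0,0,0]],[[0.0045,-0.118,-0.1],[0,0,7.1]],[[0.0045,-0.118,-0.1],[0,0,7.1]],[[0.0045,-0.118,-0.1],[0,0,7.1]],[[0.0045,-0.118,-0.1],[0,0,7.1]],[[0.0045,-0.118,-0.1],[0,0,7.1]],[[0.0045,-0.118,-0.1],[0,0,7.1]]]'
python3 - <<'E'
from h import *
C=cal("wrist");s=robot.state();print(s['clock'],s['ft_force'],s['moment'],s['finger_gap']);to(.573,-.34,.08,84.3);to(.573,-.34,.0745,84.3)
im=shot("wrist","st1")
E
```

```text
clock: 5.62
tcp_pos: [0.5727, -0.3384, 0.1356]
tcp_rot: [0.049, 0.999, 0.0, -0.0]
ft_force: [-0.1, 0.4, -1.8]
finger_gap: 0.0271
grasp_force: 62.3
5.625 [-0.11739998  0.37749778 -1.81366906] [ 0.03687282 -0.00642436 -0.0117112 ] 0.027118148835932283
shift [-0.0005, -0.0016, 0.0556] turn [0.0, -0.0, 0.1] heading 84.4 rows 0.9 0.0
shift [-0.0005, -0.0016, 0.0611] turn [0.0, -0.0, 0.1] heading 84.4 rows 1.0 0.0
```

View pics/st1.png

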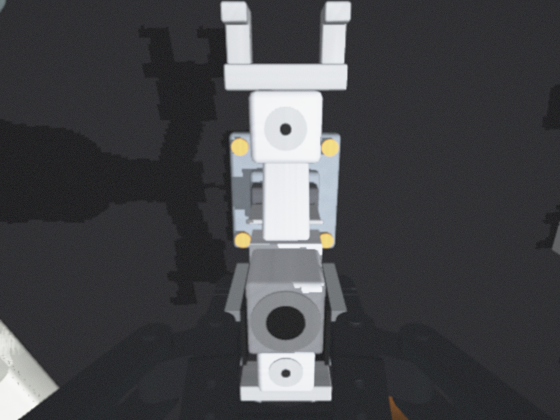

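The arm hangs over the stand with all four screws in view, at (239,147), (330,148), (243,240) and (327,240). The hub hole is at (286,322).

Run:
```python
from h import *
C=cal("wrist");im=cv2.imread("pics/st1.png");s=robot.state();print(s["tcp_pos"])
m=cv2.inRange(cv2.cvtColor(im,cv2.COLOR_BGR2HSV),(12,90,120),(30,255,255));m[:130]=0;m[260:]=0;m[:,:225]=0;m[:,345:]=0
n,l,st,c=cv2.connectedComponentsWithStats(m);c=c[1:][st[1:,4]>15];print(c.round(1).tolist())
P=pix("wrist",c,.013,C);print(P.round(4).tolist(),P.mean(0).round(4))
zo=s["tcp_pos"][2]-.005
print(pix("wrist",[(286,323)],zo+.036,C).round(4),pix("wrist",[(285.5,128.5),(285.5,373)],zo-.005,C).round(4))
```

```text
[ 0.57269681 -0.3385328   0.13557633]
[[239.1, 146.3], [329.2, 146.9], [242.3, 239.4], [326.1, 239.9]]
[[0.5319, -0.3675, 0.013], [0.5386, -0.3033, 0.013], [0.6043, -0.3751, 0.013], [0.6111, -0.31, 0.013]] [ 0.5715 -0.339   0.013 ]
[[ 0.572  -0.338   0.1666]] [[ 0.5089 -0.332   0.1256]
 [ 0.6319 -0.3439  0.1256]]
```

```bash
python3 -m inch '[[[0,-0.001,0.03],[0,0,0]],[[0,-0.001,0.055],[0,0,0]],[[0,-0.001,0.059],[0,0,0]],[[0,-0.001,0.060],[0,0,0]],[[0,-0.001,0.060],[0,0,0]]]'
python3 -c "
from h import *
s=robot.state();print(s['clock'],s['tcp_pos'],s['ft_force'],s['moment'])"
```

```text
clock: 6.3
tcp_pos: [0.5725, -0.3405, 0.0761]
tcp_rot: [0.05, 0.999, -0.0, 0.0]
ft_force: [-0.4, -0.1, -1.8]
finger_gap: 0.0271
grasp_force: 62.3
6.3 [ 0.57246211 -0.34052197  0.07609412] [-0.36094892 -0.09673528 -1.83397661] [-0.04548644 -0.00786977  0.04729808]
```

```bash
python3 -m inch '[[[0,0,0.001],[0,0,0]],[[0,0,0.002],[0,0,0]],[[0,0,0.002],[0,0,0]]]'
```

```text
clock: 6.68
tcp_pos: [0.5727, -0.3407, 0.0754]
tcp_rot: [0.05, 0.999, -0.001, 0.001]
ft_force: [-2.6, 2.7, 10.5]
finger_gap: 0.027
grasp_force: 64.1
```

Contact came at the predicted height, so I'll let go.

```bash
python3 -m inch '[[[0,0,0],[0,0,0]],[[0,0,0],[0,0,0]],[[0,0,0],[0,0,0]],[[0,0,0],[0,0,0]],[[0,0,0],[0,0,0]],[[0,0,0],[0,0,0]],[[0,0,0],[0,0,0]],[[0,0,0],[0,0,0]],[[0,0,0],[0,0,0]],[[0,0,0],[0,0,0]],[[0,0,0],[0,0,0]]]' 0.5
python3 - <<'E'
from h import *
C=cal("wrist");im=shot("wrist","t1");b=shot("side","t1s")
cv2.imwrite("pics/t1c.png",np.hstack([cv2.resize(im,(400,300)),cv2.resize(b[200:350,220:420],(400,300))]))
s=robot.state();print(s['clock'],s['tcp_pos'],s['ft_force'])
E
```

```text
clock: 8.05
tcp_pos: [0.5723, -0.3405, 0.0733]
tcp_rot: [0.05, 0.999, -0.0, -0.0]
ft_force: [0.4, -0.7, 0.5]
finger_gap: 0.0429
grasp_force: 0.0
8.15 [ 0.57233811 -0.3404811   0.07335812] [0.69743729 0.52475261 0.74657571]
```

View pics/t1c.png

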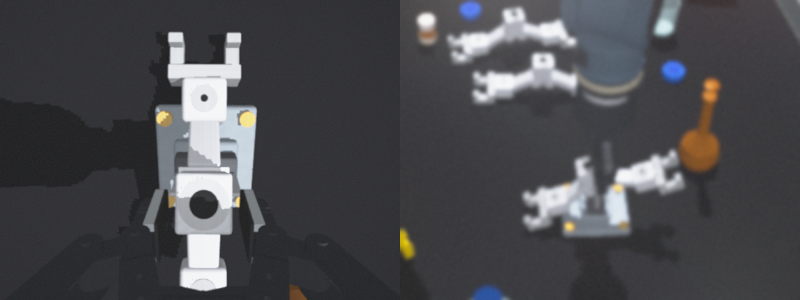

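The arm has dipped at the −x end (left end in the side view), with the groove still on the edge, so this one is untrue. I'll fit the tilt and tip the tool to match it.

```bash
cat > tilt.py <<'E'
from h import *
import sys
from scipy.optimize import least_squares
def fit(f,hub,boss,E=(.5717,-.3395,.0706),yaw=-5.6):
    C=cal("wrist");im=cv2.imread(f"pics/{f}.png")
    q=np.array([hole(im,hub,14)[0],hole(im,boss,8)[0]]);print("px",q.round(1).tolist())
    def model(p):
        R=Rn.from_euler("ZY",[yaw,p[0]],degrees=True)
        return proj("wrist",np.array([E[0]+p[1],E[1]+p[2],E[2]])+R.apply([[0,0,.036],[-.062,0,-.005]]),C)-q
    r=least_squares(lambda p:model(p).ravel(),[0,0,0],x_scale=[10,.01,.01]);print("tilt deg, dx, dy",r.x.round(4),"cost",r.cost.round(2))
E
python3 -c "
from tilt import *
fit('t1',(285.6,287),(285.6,137))"
```

```text
px [[285.0, 285.5], [285.4, 136.6]]
tilt deg, dx, dy [-2.19325e+01 -1.60000e-03 -6.00000e-04] cost 0.06
```

```bash
python3 -m inch '[[[0.0015,0,-0.002],[0,-11,0]],[[0.0015,0,-0.002],[0,-22,0]],[[0.0015,0,-0.002],[0,-22,0]],[[0.0015,0,-0.002],[0,-22,0]]]'
python3 -m inch '[[[0,0,0],[0,0,0]],[[0,0,0],[0,0,0]],[[0,0,0],[0,0,0]],[[0,0,0],[0,0,0]]]' 0 60
python3 - <<'E'
from h import *
s=robot.state();print(s['ft_force'])
to(.53,-.25,.22,84.3);
P=pix("scene",[(335,134),(404,178),(369,216),(297,167)],.028);print(P.round(3).tolist(),P.mean(0))
for n in("flask_clear","beaker"):
    print(n,[(x[0],x[1].tolist()) for x in rec("scene",n)])
E
```

```text
clock: 8.65
tcp_pos: [0.5712, -0.341, 0.0763]
tcp_rot: [0.049, 0.98, -0.01, 0.19]
ft_force: [0.5, -0.5, -0.2]
finger_gap: 0.0429
grasp_force: 0.0
clock: 9.15
tcp_pos: [0.573, -0.3415, 0.0768]
tcp_rot: [0.048, 0.98, -0.01, 0.191]
ft_force: [-3.1, -1.1, 5.3]
finger_gap: 0.0274
grasp_force: 60.1
[-3.14871154 -1.07140122  5.25707928]
shift [-0.0059, 0.0866, -0.1523] turn [-0.1, 22.09, 0.06] heading 84.34 rows 2.8 2.1
[[0.399, 0.389, 0.028], [0.685, 0.375, 0.028], [0.678, 0.183, 0.028], [0.385, 0.195, 0.028]] [0.53690929 0.28529101 0.028     ]
flask_clear [(0.66, [0.758, 0.178, 0.042])]
beaker [(0.54, [0.765, 0.05, 0.038])]
```

Run:
```python
from h import *
to(.572,-.341,.14,84.3);to(.55,-.2,.24,85);to(.537,.329,.20,87.5)
```

```text
shift [-0.0228, 0.0003, -0.0589] turn [-0.09, 22.09, 0.06] heading 84.34 rows 1.0 2.1
shift [-0.0274, 0.1382, -0.1653] turn [-0.23, 22.09, -0.63] heading 84.34 rows 3.5 2.1
shift [0.0476, 0.6635, -0.1536] turn [-0.71, 22.08, -3.1] heading 84.34 rows 10.9 2.1
```

```bash
python3 -m inch '[[[-0.0228,0,-0.059],[0,10,0]],[[-0.0274,0.03,-0.12],[-0.1,20,0]],[[-0.0274,0.08,-0.166],[-0.2,22.1,-0.6]],[[-0.0274,0.1382,-0.166],[-0.2,22.1,-0.6]],[[-0.016,0.2,-0.166],[-0.3,22.1,-1]],[[0.0476,0.6635,-0.1536],[-0.7,22.1,-3.1]],[[0.0476,0.6635,-0.1536],[-0.7,22.1,-3.1]],[[0.0476,0.6635,-0.1536],[-0.7,22.1,-3.1]],[[0.0476,0.6635,-0.1536],[-0.7,22.1,-3.1]],[[0.0476,0.6635,-0.1536],[-0.7,22.1,-3.1]],[[0.0476,0.6635,-0.1536],[-0.7,22.1,-3.1]],[[0.0476,0.6635,-0.1536],[-0.7,22.1,-3.1]]]'
python3 -m inch '[[[0,0,0],[0,0,0]],[[0,0,0],[0,0,0]],[[0,0,0],[0,0,0]]]'
python3 - <<'E'
from h import *
C=cal("wrist");s=robot.state();im=shot("wrist","tr1");print(s['clock'],s['tcp_pos'],s['tcp_rot'],s['finger_gap'])
to(.537,.329,.06,87.5);print(rec("wrist","tray",C))
E
```

```text
clock: 10.75
tcp_pos: [0.5371, 0.2716, 0.204]
tcp_rot: [0.022, 1.0, 0.001, -0.001]
ft_force: [1.4, 0.6, -1.4]
finger_gap: 0.0271
grasp_force: 60.6
clock: 11.12
tcp_pos: [0.5371, 0.2678, 0.2041]
tcp_rot: [0.023, 1.0, 0.001, -0.001]
ft_force: [-0.2, -0.5, -2.9]
finger_gap: 0.0271
grasp_force: 61.0
11.125 [0.53708619 0.26775196 0.20407764] [ 2.26080154e-02  9.99743842e-01  6.13658251e-04 -8.67152933e-04] 0.027058871531887473
shift [0.0027, 0.0612, 0.1443] turn [0.08, -0.09, -0.11] heading 87.39 rows 2.5 0.0
[(0.69, array([0.505, 0.328, 0.003]), array([348., 135.]))]
```

View pics/tr1.png

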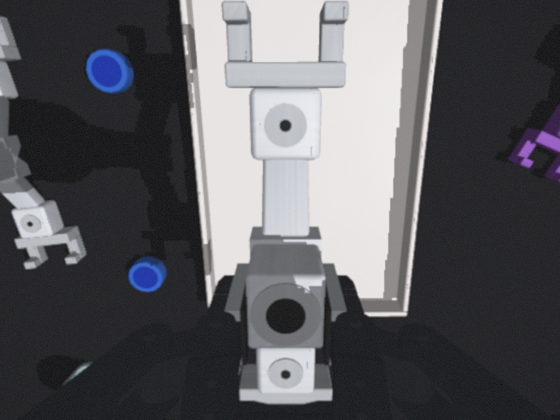

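The tray's far corners are at (208,305) and (407,315), with its side walls running up the image. The arm is level in the grip.

Run:
```python
from h import *
C=cal("wrist")
P=pix("wrist",[(208,305),(407,315),(181,5),(440,5)],.028,C);print(P.round(4).tolist())
e=P[1]-P[0];print(np.linalg.norm(e));x=(P[0]-P[2]);x/=np.linalg.norm(x);x2=P[1]-P[3];x2/=np.linalg.norm(x2);u=(x+x2)/2
c=(P[0]+P[1])/2-.15*u;y=np.array([-u[1],u[0],0]);print("yaw",np.degrees(np.arctan2(u[1],u[0])),"centre",c,"far",c+.045*y,"near",c-.043*y)
```

```text
[[0.6631, 0.1853, 0.028], [0.6837, 0.384, 0.028], [0.3975, 0.1949, 0.028], [0.4067, 0.3917, 0.028]]
0.19976133791410836
yaw -1.8319585713374922 centre [0.5234432  0.28941395 0.028     ] far [0.52488176 0.33439056 0.028     ] near [0.52206857 0.2464363  0.028     ]
```

```bash
python3 -m inch '[[[0.0098,0.064,0.02],[0,0,0]],[[0.0098,0.064,0.07],[0,0,0]],[[0.0098,0.064,0.12],[0,0,0]],[[0.0098,0.064,0.15],[0,0,0]],[[0.0098,0.064,0.157],[0,0,0]],[[0.0098,0.064,0.159],[0,0,0]],[[0.0098,0.064,0.161],[0,0,0]],[[0.0098,0.064,0.161],[0,0,0]]]'
```

```text
clock: 12.22
tcp_pos: [0.5307, 0.3337, 0.0447]
tcp_rot: [0.022, 1.0, 0.002, 0.001]
ft_force: [1.7, -0.7, 3.8]
finger_gap: 0.0272
grasp_force: 62.2
```

```bash
python3 -m inch '[[[0,0,0.001],[0,0,0]],[[0,0,0.002],[0,0,0]]]'
python3 -m inch '[[[0,0,0],[0,0,0]],[[0,0,0],[0,0,0]],[[0,0,0],[0,0,0]],[[0,0,-0.03],[0,0,0]],[[0,0,-0.09],[0,0,0]],[[0,0,-0.12],[0,0,0]]]' 0.7
python3 - <<'E'
from h import *
C=cal("wrist");s=robot.state();im=shot("wrist","tr2");print(s['clock'],s['tcp_pos'])
to(.536,-.0877,.15,83.2);to(.536,-.0877,.038,83.2)
E
```

```text
clock: 12.48
tcp_pos: [0.5311, 0.3341, 0.0429]
tcp_rot: [0.022, 1.0, 0.002, 0.001]
ft_force: [4.5, -2.5, 9.2]
finger_gap: 0.0272
grasp_force: 63.5
clock: 13.22
tcp_pos: [0.5302, 0.3336, 0.164]
tcp_rot: [0.022, 1.0, 0.002, 0.0]
ft_force: [0.4, -0.6, -1.5]
finger_gap: 0.0599
grasp_force: 0.0
13.225 [0.53024939 0.33361072 0.16398572]
shift [-0.0232, -0.4214, 0.0149] turn [0.33, 0.21, 4.28] heading 87.48 rows 6.8 0.4
shift [-0.0228, -0.422, 0.1269] turn [0.33, 0.21, 4.28] heading 87.48 rows 7.1 0.4
```

View pics/tr2.png

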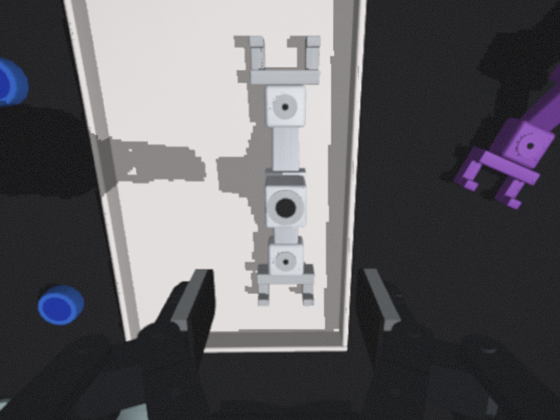

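The first arm lies flat at the far side of the tray, hub at (286,208). Next is the middle arm.

```bash
python3 -m inch '[[[-0.023,-0.4214,0],[0.3,0.2,4.3]],[[-0.023,-0.4214,0],[0.3,0.2,4.3]],[[-0.023,-0.4214,0],[0.3,0.2,4.3]],[[-0.023,-0.4214,0],[0.3,0.2,4.3]],[[-0.023,-0.4214,0],[0.3,0.2,4.3]],[[-0.023,-0.4214,0],[0.3,0.2,4.3]],[[-0.023,-0.4214,0],[0.3,0.2,4.3]],[[-0.023,-0.4214,0],[0.3,0.2,4.3]],[[-0.023,-0.4214,0],[0.3,0.2,4.3]],[[-0.023,-0.4214,0.05],[0.3,0.2,4.3]],[[-0.023,-0.4214,0.05],[0.3,0.2,4.3]]]'
python3 - <<'E'
from h import *
C=cal("wrist");s=robot.state();im=shot("wrist","p2");print(s['clock'],s['tcp_pos'])
p=proj("wrist",[[.5367,-.0877,.068],[.4751,-.0804,.027],[.5975,-.0951,.027]],C);q=[hole(im,a,14 if i==0 else 10) for i,a in enumerate(p)]
print(p.round(),q);q=[a[0] for a in q]
print(pix("wrist",[q[0]],.068,C).round(4),(B:=pix("wrist",q[1:],.027,C)).round(4),np.degrees(np.arctan2(*(B[1]-B[0])[[1,0]])),B.mean(0))
to(.5363,-.088,.038,83.2)
E
```

```text
clock: 14.65
tcp_pos: [0.5314, -0.0871, 0.1077]
tcp_rot: [0.059, 0.998, -0.001, -0.006]
ft_force: [-1.1, 0.8, 0.9]
finger_gap: 0.0595
grasp_force: 0.0
14.65 [ 0.53143956 -0.08705386  0.10771413]
[[285. 252.]
 [285. 128.]
 [285. 307.]] [(array([280.96542553, 254.11702128]), np.int32(376)), (array([281.72093023, 129.06976744]), np.int32(43)), (array([281.59259259, 308.55555556]), np.int32(27))]
[[ 0.5376 -0.09    0.068 ]] [[ 0.4756 -0.0827  0.027 ]
 [ 0.5986 -0.0975  0.027 ]] -6.875014993515126 [ 0.53707307 -0.09008294  0.027     ]
shift [-0.0042, 0.0001, 0.0716] turn [-0.21, -0.49, 0.08] heading 83.28 rows 1.1 0.1
```

```bash
python3 -m inch '[[[-0.0045,-0.0014,0.02],[0,-0.3,0]],[[-0.0045,-0.0014,0.055],[0,-0.3,0]],[[-0.0045,-0.0014,0.072],[0,-0.3,0]],[[-0.0045,-0.0014,0.072],[0,-0.3,0]],[[-0.0045,-0.0014,0.072],[0,-0.3,0]]]'
python3 -m inch '[[[0,0,0],[0,0,0]],[[0,0,0],[0,0,0]],[[0,0,0],[0,0,0]],[[0,0,0],[0,0,0]],[[0,0,0],[0,0,0]]]' 0 60
python3 - <<'E'
from h import *
s=robot.state();print(s['clock'],s['ft_force'])
to(.5365,-.09,.14,83.3);to(.5715,-.34,.14,84.3);to(.5715,-.34,.0775,84.3)
E
```

```text
clock: 15.32
tcp_pos: [0.539, -0.0908, 0.04]
tcp_rot: [0.059, 0.998, -0.002, 0.001]
ft_force: [-0.4, -0.6, 0.6]
finger_gap: 0.0595
grasp_force: 0.0
clock: 15.95
tcp_pos: [0.5385, -0.0909, 0.0394]
tcp_rot: [0.06, 0.998, -0.002, 0.001]
ft_force: [-1.5, 0.2, 6.2]
finger_gap: 0.0275
grasp_force: 62.0
15.95 [-1.48554407  0.21900079  6.20514376]
shift [0.0019, 0.0004, -0.1007] turn [-0.19, 0.1, -0.13] heading 83.17 rows 1.6 0.0
shift [-0.0626, -0.2437, -0.0997] turn [-0.19, 0.1, -1.13] heading 83.17 rows 4.3 0.1
shift [-0.0625, -0.2435, -0.0372] turn [-0.19, 0.1, -1.13] heading 83.17 rows 4.1 0.1
```

```bash
python3 -m inch '[[[0,0,-0.05],[0,0,0]],[[-0.02,-0.06,-0.1],[-0.2,0.1,-1]],[[-0.0626,-0.2437,-0.1],[-0.2,0.1,-1.1]],[[-0.0626,-0.2437,-0.1],[-0.2,0.1,-1.1]],[[-0.0626,-0.2437,-0.1],[-0.2,0.1,-1.1]],[[-0.0626,-0.2437,-0.1],[-0.2,0.1,-1.1]],[[-0.0626,-0.2437,-0.1],[-0.2,0.1,-1.1]],[[-0.0626,-0.2437,-0.1],[-0.2,0.1,-1.1]],[[-0.0626,-0.2437,-0.07],[-0.2,0.1,-1.1]],[[-0.0626,-0.2437,-0.045],[-0.2,0.1,-1.1]],[[-0.0626,-0.2437,-0.042],[-0.2,0.1,-1.1]],[[-0.0626,-0.2437,-0.042],[-0.2,0.1,-1.1]]]'
python3 - <<'E'
from h import *
s=robot.state();print(s['clock'],s['ft_force'])
to(.5715,-.34,.078,84.3);to(.5715,-.34,.076,84.3)
E
```

```text
clock: 17.45
tcp_pos: [0.5712, -0.3393, 0.0819]
tcp_rot: [0.049, 0.999, -0.0, -0.001]
ft_force: [0.3, 0.4, -1.9]
finger_gap: 0.0269
grasp_force: 63.0
17.45 [ 0.34075922  0.41876393 -1.9310702 ]
shift [-0.0003, -0.0007, 0.0039] turn [-0.02, -0.1, 0.04] heading 84.34 rows 0.1 0.0
shift [-0.0003, -0.0007, 0.0059] turn [-0.02, -0.1, 0.04] heading 84.34 rows 0.1 0.0
```

```bash
python3 -m inch '[[[0,-0.001,0.002],[0,-0.1,0]],[[0,-0.001,0.004],[0,-0.1,0]],[[0,-0.001,0.005],[0,-0.1,0]],[[0,-0.001,0.0055],[0,-0.1,0]],[[0,-0.001,0.0055],[0,-0.1,0]]]'
```

```text
clock: 18.08
tcp_pos: [0.5718, -0.3416, 0.0778]
tcp_rot: [0.05, 0.999, -0.001, 0.001]
ft_force: [-0.5, 2.0, 10.3]
finger_gap: 0.0268
grasp_force: 64.8
```

Seated. I'll release and measure the tilt from the picture.

```bash
python3 -m inch '[[[0,0,0],[0,0,0]],[[0,0,0],[0,0,0]],[[0,0,0],[0,0,0]],[[0,0,0],[0,0,0]],[[0,0,0],[0,0,0]],[[0,0,0],[0,0,0]],[[0,0,0],[0,0,0]],[[0,0,0],[0,0,0]],[[0,0,0],[0,0,0]],[[0,0,0],[0,0,0]],[[0,0,0],[0,0,0]]]' 0.5
python3 - <<'E'
from tilt import *
shot("wrist","t2");shot("side","t2s");C=cal("wrist");im=cv2.imread("pics/t2.png")
E=np.array([.5703,-.34,.0706])
for th in(-22,0,22):
    p=proj("wrist",E+Rn.from_euler("ZY",[-5.6,th],degrees=True).apply([[0,0,.036],[-.062,0,-.005],[.062,0,-.005]]),C)
    for i,a in enumerate(p):
        try: print(th,i,a.round(),hole(im,a,12))
        except Exception as e: print(th,i,a.round(),"none")
E
```

```text
clock: 19.45
tcp_pos: [0.5709, -0.3413, 0.0757]
tcp_rot: [0.05, 0.999, -0.0, -0.0]
ft_force: [0.3, -0.3, 0.1]
finger_gap: 0.0434
grasp_force: 0.0
-22 0 [288. 286.] (array([285., 278.]), np.int32(1))
-22 1 [287. 139.] (array([285.20833333, 148.59722222]), np.int32(72))
-22 2 [288. 411.] (array([285.63636364, 404.        ]), np.int32(11))
0 0 [288. 323.] (array([285., 334.]), np.int32(7))
0 1 [287. 132.] (array([284.5, 127. ]), np.int32(4))
0 2 [287. 376.] (array([288.5, 374.5]), np.int32(2))
22 0 [288. 349.] (array([285.98979592, 351.30612245]), np.int32(196))
22 1 [288. 149.] (array([285.28, 150.76]), np.int32(125))
22 2 [287. 336.] (array([284.65217391, 346.30434783]), np.int32(46))
```

Run:
```python
from tilt import *
fit("t2",(286,351),(285,150),(.5703,-.34,.0706))
im=cv2.imread("pics/t2.png");b=cv2.imread("pics/t2s.png")
cv2.imwrite("pics/t2c.png",np.hstack([cv2.resize(im,(400,300)),cv2.resize(b[200:350,220:420],(400,300))]))
to(.5715,-.341,.0785,84.3)
```

```text
px [[285.0, 351.4], [285.4, 150.8]]
tilt deg, dx, dy [ 1.62605e+01  3.40000e-03 -1.30000e-03] cost 0.09
shift [-0.0006, 0.0003, -0.0028] turn [-0.02, -0.0, -0.02] heading 84.28 rows 0.0 0.0
```

View pics/t2c.png

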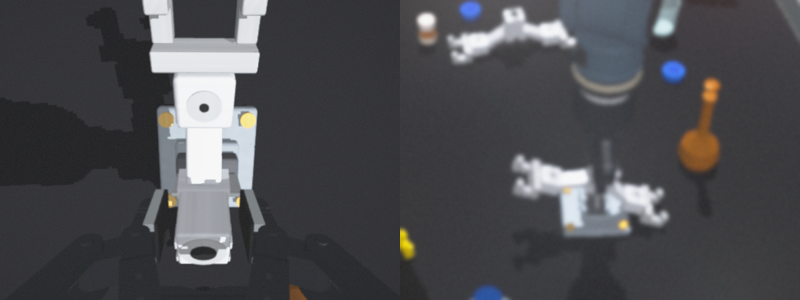

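It dipped the other way (+x end down), with boss hole at (204,107) and hub leaning +x, so this one is also untrue. I'll regrip it along its own axis.

```bash
python3 -m inch '[[[-0.002,0,-0.003],[0,10.5,0]],[[-0.003,0,-0.003],[0,21,0]],[[-0.003,0,-0.003],[0,21,0]],[[-0.003,0,-0.003],[0,21,0]]]'
python3 -m inch '[[[0,0,0],[0,0,0]],[[0,0,0],[0,0,0]],[[0,0,0],[0,0,0]],[[0,0,0],[0,0,0]]]' 0 60
python3 - <<'E'
from h import *
s=robot.state();print(s['clock'],s['ft_force'])
to(.572,-.341,.14,84.3);to(.55,-.2,.24,85);to(.53,.246,.20,87.5)
E
```

```text
clock: 20.05
tcp_pos: [0.5741, -0.3415, 0.0777]
tcp_rot: [0.049, 0.982, 0.009, -0.181]
ft_force: [0.4, -0.2, 0.4]
finger_gap: 0.043
grasp_force: 0.0
clock: 20.55
tcp_pos: [0.5736, -0.3418, 0.0806]
tcp_rot: [0.049, 0.982, 0.008, -0.181]
ft_force: [-1.7, -0.2, 8.1]
finger_gap: 0.0267
grasp_force: 61.6
20.55 [-1.67862667 -0.21291164  8.0917982 ]
shift [0.0227, 0.0006, -0.0549] turn [-0.07, -20.92, -0.05] heading 84.26 rows 1.0 2.0
shift [0.0921, 0.1385, -0.1356] turn [0.05, -20.92, -0.75] heading 84.26 rows 3.4 2.0
shift [0.1383, 0.5803, -0.0758] turn [0.51, -20.91, -3.22] heading 84.26 rows 9.6 2.0
```

```bash
python3 -m inch '[[[0.0227,0,-0.055],[0,-10,0]],[[0.05,0.04,-0.1],[0,-20,0]],[[0.0921,0.1,-0.1356],[0,-20.9,-0.7]],[[0.0921,0.1385,-0.1356],[0,-20.9,-0.7]],[[0.1383,0.5803,-0.0758],[0.5,-20.9,-3.2]],[[0.1383,0.5803,-0.0758],[0.5,-20.9,-3.2]],[[0.1383,0.5803,-0.0758],[0.5,-20.9,-3.2]],[[0.1383,0.5803,-0.0758],[0.5,-20.9,-3.2]],[[0.1383,0.5803,-0.0758],[0.5,-20.9,-3.2]],[[0.1383,0.5803,-0.0758],[0.5,-20.9,-3.2]],[[0.1383,0.5803,-0.0758],[0.5,-20.9,-3.2]],[[0.1383,0.5803,-0.0758],[0.5,-20.9,-3.2]]]'
python3 -m inch '[[[0,0,0],[0,0,0]],[[0,0,0],[0,0,0]]]'
python3 - <<'E'
from h import *
C=cal("wrist");s=robot.state();im=shot("wrist","tr3");print(s['clock'],s['finger_gap'])
zo=s["tcp_pos"][2]-.0075;p=proj("wrist",np.array(s["tcp_pos"])*[1,1,0]+[[-.0014,0,zo+.036],[-.0634,.0025,zo-.005],[.0606,-.0025,zo-.005]],C)
print(p.round(1).tolist(),[hole(im,a,13) for a in p])
to(.53,.246,.048,87.5)
E
```

```text
clock: 22.05
tcp_pos: [0.5291, 0.2494, 0.1982]
tcp_rot: [0.02, 1.0, 0.001, -0.001]
ft_force: [-0.1, -0.8, -3.6]
finger_gap: 0.0269
grasp_force: 61.6
clock: 22.3
tcp_pos: [0.5304, 0.2447, 0.199]
tcp_rot: [0.022, 1.0, 0.0, -0.001]
ft_force: [0.1, -0.8, -2.5]
finger_gap: 0.0272
grasp_force: 61.5
22.3 0.027179514537829
[[284.6, 317.0], [284.0, 129.4], [285.2, 371.4]] [(array([283.4, 319. ]), np.int32(5)), (array([285.31914894, 134.82978723]), np.int32(94)), (array([284.04081633, 368.08163265]), np.int32(49))]
shift [0.0004, 0.0012, 0.1511] turn [0.06, -0.08, -0.11] heading 87.39 rows 2.4 0.0
```

Run:
```python
from h import *
from scipy.optimize import least_squares
C=cal("wrist");im=cv2.imread("pics/tr3.png");T=np.array(robot.state()["tcp_pos"])
q=np.array([134.8,368.1])
f=lambda p:proj("wrist",T+[dx,0,p[1]]+Rn.from_euler("ZY",[-2.5,p[0]],degrees=True).apply([[-.062,0,-.005],[.062,0,-.005]]),C)[:,1]-q
for dx in(-.003,-.0014,.001,.003): print(dx,least_squares(f,[0,-.0075],x_scale=[5,.01]).x)
g=cv2.cvtColor(im,cv2.COLOR_BGR2GRAY);print(g[280:345:3,285].tolist())
```

```text
-0.003 [1.11739022e+01 6.30349764e-03]
-0.0014 [8.00370383e+00 2.77686475e-04]
0.001 [ 1.82393452 -0.01019768]
0.003 [-10.22245687  -0.02558766]
[111, 111, 131, 137, 119, 115, 115, 114, 114, 66, 35, 27, 34, 32, 34, 30, 30, 31, 29, 29, 107, 116]
```

Run:
```python
from h import *
from scipy.optimize import least_squares
C=cal("wrist");T=np.array(robot.state()["tcp_pos"])
q=np.array([134.8,368.1,323.5])
f=lambda p:proj("wrist",T+[p[2],0,p[1]]+Rn.from_euler("ZY",[-2.5,p[0]],degrees=True).apply([[-.062,0,-.005],[.062,0,-.005],[0,0,.036]]),C)[:,1]-q
r=least_squares(f,[0,-.0075,0],x_scale=[5,.01,.01]);print(r.x,r.fun)
```

```text
[ 2.68484169e+00 -8.84250240e-03  7.23445514e-04] [1.70530257e-13 3.41060513e-13 3.97903932e-13]
```

```bash
python3 -m inch '[[[0,0.001,0.05],[0,-2.5,0]],[[0,0.001,0.1],[0,-2.5,0]],[[0,0.001,0.135],[0,-2.5,0]],[[0,0.001,0.149],[0,-2.5,0]],[[0,0.001,0.151],[0,-2.5,0]],[[0,0.001,0.153],[0,-2.5,0]],[[0,0.001,0.153],[0,-2.5,0]]]'
```

```text
clock: 23.22
tcp_pos: [0.5313, 0.2474, 0.0473]
tcp_rot: [0.022, 1.0, 0.001, 0.022]
ft_force: [0.9, -1.6, 3.5]
finger_gap: 0.0269
grasp_force: 62.3
```

```bash
python3 -m inch '[[[0,0,0.001],[0,0,0]],[[0,0,0.0015],[0,0,0]]]'
python3 -m inch '[[[0,0,0],[0,0,0]],[[0,0,0],[0,0,0]],[[0,0,0],[0,0,0]],[[0,0,-0.03],[0,2.5,0]],[[0,0,-0.09],[0,2.5,0]],[[0,0,-0.12],[0,2.5,0]],[[0,0,-0.12],[0,2.5,0]]]' 0.65
python3 - <<'E'
from h import *
C=cal("wrist");s=robot.state();im=shot("wrist","tr4");print(s['clock'],s['tcp_pos'])
E3=lambda o,yaw:np.array(o)+Rn.from_euler("Z",yaw,degrees=True).apply([[0,0,.036],[-.062,0,-.005],[.062,0,-.005]])
for o in((.530,.247,.037),(.529,.3335,.037)):
    p=proj("wrist",E3(o,-2.5),C)
    for a in p: print(a.round(),hole(im,a,10))
to(.5065,.030,.11,94.6)
E
```

```text
clock: 23.48
tcp_pos: [0.5315, 0.2474, 0.047]
tcp_rot: [0.022, 0.999, 0.001, 0.023]
ft_force: [-4.1, -5.8, 23.1]
finger_gap: 0.027
grasp_force: 64.9
clock: 24.35
tcp_pos: [0.5264, 0.2481, 0.1666]
tcp_rot: [0.022, 1.0, 0.002, 0.001]
ft_force: [-0.8, 0.3, -0.3]
finger_gap: 0.0558
grasp_force: 0.0
24.35 [0.52644451 0.24806046 0.16664645]
[283. 214.] (array([284.18226601, 217.12315271]), np.int32(203))
[283. 115.] (array([284.08, 118.2 ]), np.int32(25))
[283. 267.] (array([284.05555556, 268.88888889]), np.int32(18))
[411. 207.] (array([412., 206.]), np.int32(1))
[403. 108.] (array([403.17857143, 105.67857143]), np.int32(28))
[387. 261.] (array([388.        , 259.78947368]), np.int32(19))
shift [0.0096, -0.2184, 0.0544] turn [0.12, 0.0, -7.1] heading 87.5 rows 3.6 0.7
```

```bash
python3 -m inch '[[[0.0096,-0.2184,0],[0,0,-7.1]],[[0.0096,-0.2184,0],[0,0,-7.1]],[[0.0096,-0.2184,0],[0,0,-7.1]],[[0.0096,-0.2184,0],[0,0,-7.1]],[[0.0096,-0.2184,0.03],[0,0,-7.1]],[[0.0096,-0.2184,0.055],[0,0,-7.1]],[[0.0096,-0.2184,0.055],[0,0,-7.1]],[[0.0096,-0.2184,0.055],[0,0,-7.1]]]' 0.7
python3 - <<'E'
from h import *
C=cal("wrist");s=robot.state();im=shot("wrist","p3");print(s['clock'],s['tcp_pos'])
p=proj("wrist",[[.5065,.0303,.068],[.4447,.0254,.027],[.5683,.0353,.027]],C);q=[hole(im,a,14 if i==0 else 10) for i,a in enumerate(p)]
print(p.round(),q);q=[a[0] for a in q]
print(pix("wrist",[q[0]],.068,C).round(4),(B:=pix("wrist",q[1:],.027,C)).round(4),np.degrees(np.arctan2(*(B[1]-B[0])[[1,0]])),B.mean(0))
to(.5065,.03,.038,94.6)
E
```

```text
clock: 25.4
tcp_pos: [0.5059, 0.0297, 0.109]
tcp_rot: [-0.04, 0.999, 0.001, -0.001]
ft_force: [0.5, -0.3, 1.2]
finger_gap: 0.06
grasp_force: 0.0
25.4 [0.50589473 0.02974139 0.10897027]
[[286. 243.]
 [286. 118.]
 [285. 300.]] [(array([281.27472527, 244.0467033 ]), np.int32(364)), (array([281.97674419, 119.58139535]), np.int32(43)), (array([281.5, 300. ]), np.int32(26))]
[[0.5075 0.028  0.068 ]] [[0.4456 0.0232 0.027 ]
 [0.5689 0.0326 0.027 ]] 4.338153388484687 [0.50722467 0.02789286 0.027     ]
shift [-0.0003, 0.0001, 0.0714] turn [0.08, -0.06, 0.01] heading 94.61 rows 1.1 0.0
```

```bash
python3 -m inch '[[[-0.001,-0.002,0.02],[0,0,0.2]],[[-0.001,-0.002,0.055],[0,0,0.2]],[[-0.001,-0.002,0.073],[0,0,0.2]],[[-0.001,-0.002,0.073],[0,0,0.2]],[[-0.001,-0.002,0.073],[0,0,0.2]]]'
python3 -m inch '[[[0,0,0],[0,0,0]],[[0,0,0],[0,0,0]],[[0,0,0],[0,0,0]],[[0,0,0],[0,0,0]],[[0,0,0],[0,0,0]]]' 0 60
python3 - <<'E'
from h import *
s=robot.state();print(s['clock'],s['ft_force'])
to(.5708,-.34,.15,84.3)
E
```

```text
clock: 26.08
tcp_pos: [0.5079, 0.028, 0.0371]
tcp_rot: [-0.038, 0.999, 0.001, 0.0]
ft_force: [-0.1, -0.1, 0.2]
finger_gap: 0.06
grasp_force: 0.0
clock: 26.7
tcp_pos: [0.5076, 0.0278, 0.0369]
tcp_rot: [-0.038, 0.999, 0.001, 0.0]
ft_force: [-0.4, 0.3, 5.0]
finger_gap: 0.0271
grasp_force: 60.2
26.7 [-0.42242622  0.25472875  4.98378396]
shift [-0.0348, -0.3714, -0.1136] turn [0.08, 0.0, 10.09] heading 94.39 rows 6.2 0.9
```

```bash
python3 -m inch '[[[0,0,-0.05],[0,0,0]],[[0,0,-0.1],[0,0,0]],[[-0.0343,-0.3714,-0.11],[0,0,10.1]],[[-0.0343,-0.3714,-0.11],[0,0,10.1]],[[-0.0343,-0.3714,-0.11],[0,0,10.1]],[[-0.0343,-0.3714,-0.11],[0,0,10.1]],[[-0.0343,-0.3714,-0.11],[0,0,10.1]],[[-0.0343,-0.3714,-0.11],[0,0,10.1]],[[-0.0343,-0.3714,-0.11],[0,0,10.1]],[[-0.0343,-0.3714,-0.11],[0,0,10.1]],[[-0.0343,-0.3714,-0.11],[0,0,10.1]],[[-0.0343,-0.3714,-0.11],[0,0,10.1]]]'
python3 - <<'E'
from h import *
s=robot.state();print(s['clock'])
to(.5705,-.34,.079,84.3);to(.5705,-.34,.0755,84.3)
E
```

```text
clock: 28.2
tcp_pos: [0.57, -0.3388, 0.1457]
tcp_rot: [0.049, 0.999, 0.001, -0.001]
ft_force: [0.4, 1.0, -2.6]
finger_gap: 0.0268
grasp_force: 62.4
28.2
shift [-0.0007, -0.0012, 0.0667] turn [0.06, -0.09, 0.08] heading 84.38 rows 1.1 0.0
shift [-0.0007, -0.0012, 0.0702] turn [0.06, -0.09, 0.08] heading 84.38 rows 1.1 0.0
```

```bash
python3 -m inch '[[[-0.0007,-0.001,0.03],[0,-0.1,0]],[[-0.0007,-0.001,0.06],[0,-0.1,0]],[[-0.0007,-0.001,0.067],[0,-0.1,0]],[[-0.0007,-0.001,0.068],[0,-0.1,0]],[[-0.0007,-0.001,0.069],[0,-0.1,0]],[[-0.0007,-0.001,0.0695],[0,-0.1,0]]]'
```

```text
clock: 28.95
tcp_pos: [0.5707, -0.3412, 0.0768]
tcp_rot: [0.05, 0.999, 0.0, 0.001]
ft_force: [1.0, -0.1, -2.0]
finger_gap: 0.027
grasp_force: 62.3
```

```bash
python3 -m inch '[[[0,0,0.001],[0,0,0]],[[0,0,0.002],[0,0,0]],[[0,0,0.002],[0,0,0]],[[0,0,0.002],[0,0,0]]]'
```

```text
clock: 29.45
tcp_pos: [0.5709, -0.3412, 0.0753]
tcp_rot: [0.05, 0.999, 0.0, 0.001]
ft_force: [-1.3, 1.3, 6.5]
finger_gap: 0.0268
grasp_force: 63.7
```

```bash
python3 -m inch '[[[0,0,0],[0,0,0]],[[0,0,0],[0,0,0]],[[0,0,0],[0,0,0]],[[0,0,0],[0,0,0]],[[0,0,0],[0,0,0]],[[0,0,0],[0,0,0]],[[0,0,0],[0,0,0]],[[0,0,0],[0,0,0]],[[0,0,0],[0,0,0]],[[0,0,0],[0,0,0]],[[0,0,0],[0,0,0]]]' 0.5
python3 - <<'E'
from tilt import *
im=shot("wrist","t3");C=cal("wrist");E=np.array([.5703,-.34,.0706])
p=proj("wrist",E+Rn.from_euler("ZY",[-5.6,0],degrees=True).apply([[0,0,.036],[-.062,0,-.005],[.062,0,-.005]]),C)
print(p.round(),[hole(im,a,12) for a in p]);fit("t3",p[0],p[1],tuple(E))
g=cv2.cvtColor(im,cv2.COLOR_BGR2GRAY);print(g[290:365:3,285].tolist())
E
```

```text
clock: 30.82
tcp_pos: [0.5703, -0.341, 0.0739]
tcp_rot: [0.05, 0.999, 0.001, 0.0]
ft_force: [-0.2, 0.4, -0.6]
finger_gap: 0.0428
grasp_force: 0.0
[[288. 328.]
 [287. 134.]
 [287. 380.]] [(array([288., 327.]), np.int32(1)), (array([285.04, 135.04]), np.int32(100)), (array([284.18181818, 379.56363636]), np.int32(55))]
px [[288.0, 327.0], [285.1, 135.0]]
tilt deg, dx, dy [-1.0422e+00  4.0000e-04 -3.0000e-04] cost 1.4
[144, 166, 166, 129, 143, 145, 144, 144, 76, 40, 40, 38, 39, 40, 40, 43, 39, 39, 40, 57, 142, 142, 140, 142, 234]
```

All the holes sit where a level arm's would, so this is the true arm. I'll retreat straight up and check again.

```bash
python3 -m inch '[[[0,0,-0.015],[0,0,0]],[[0,0,-0.03],[0,0,0]],[[0,0,-0.045],[0,0,0]],[[0,0,-0.09],[0,0,0]],[[0,0,-0.13],[0,0,0]],[[0,0,-0.15],[0,0,0]],[[0,0,-0.15],[0,0,0]],[[0,0,-0.15],[0,0,0]],[[0,0,-0.15],[0,0,0]],[[0,0,-0.15],[0,0,0]]]'
python3 - <<'E'
from h import *
from scipy.optimize import least_squares
for k in range(2):
    C=cal("wrist");im=shot("wrist",f"f{k}");E=np.array([.5703,-.34,.0706]);B=np.array([[0,0,.036],[-.062,0,-.005],[.062,0,-.005]])
    p=proj("wrist",E+Rn.from_euler("Z",-5.6,degrees=True).apply(B),C);h=[hole(im,a,8) for a in p];q=np.array([a[0] for a in h])
    r=least_squares(lambda v:(proj("wrist",E+v[2:]+Rn.from_euler("ZY",v[:2],degrees=True).apply(B),C)-q).ravel(),[-5.6,0,0,0,0],x_scale=[5,5,.01,.01,.01])
    print(p.round(1).tolist(),q.round(1).tolist(),[a[1] for a in h],"yaw tilt dxyz",r.x.round(4),r.cost.round(2))
shot("side");shot("scene")
print([(x[0],x[1].tolist()) for n in("flask_amber","flask_clear","beaker","vial","reagent","cap_1") for c in("side",) for x in rec(c,n)])
print([(x[0],x[1].tolist()) for x in rec("scene","rotor_a")+rec("scene","cap_1")],robot.state()["clock"])
E
```

```text
clock: 32.12
tcp_pos: [0.57, -0.341, 0.2229]
tcp_rot: [0.05, 0.999, 0.001, -0.001]
ft_force: [0.3, -0.0, 0.4]
finger_gap: 0.0428
grasp_force: 0.0
[[286.0, 199.6], [285.7, 108.4], [285.8, 251.7]] [[287.0, 201.0], [285.0, 109.0], [284.5, 251.8]] [np.int32(1), np.int32(21), np.int32(13)] yaw tilt dxyz [-5.8051e+00  8.3150e-01  4.0000e-04 -3.0000e-04  5.0000e-04] 1.52
[[286.0, 199.4], [285.8, 108.3], [285.9, 251.5]] [[283.0, 197.0], [284.9, 108.9], [284.5, 251.7]] [np.int32(1), np.int32(22), np.int32(14)] yaw tilt dxyz [-5.8894e+00 -2.1807e+00  5.0000e-04 -1.5000e-03 -3.7000e-03] 0.91
[(0.79, [0.766, 0.021, 0.04]), (0.5, [0.361, 0.056, 0.031]), (0.68, [0.41, -0.553, 0.087]), (0.6, [0.532, 0.241, 0.029]), (0.17, [0.508, 0.271, 0.005]), (0.62, [0.753, -0.087, 0.013])]
[(0.88, [0.592, -0.343, 0.061]), (0.84, [0.266, -0.304, 0.025]), (0.77, [0.462, 0.537, 0.029]), (0.76, [0.225, 0.264, 0.026]), (0.67, [0.539, 0.327, 0.031]), (0.53, [0.441, 0.116, 0.011]), (0.51, [0.639, 0.125, 0.015])] 32.725
```

```bash
python3 -c "
from cell import robot
print(robot.finish_job())"
```

```text
the job is handed in; nothing more can be done
None
```

I handed the job in at about 33 s: the true arm (the one nearest the tray at the start) sits level on the knife edge, the two that dipped lie flat in the tray, and no knocks showed in the force readings, though the last look did not pick up the two flasks.

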